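# Push the cold solder slug out of the casting tube

## Task

A slug of cold solder is stuck in the slotted casting tube. Take the long thin push rod by its wooden handle, push it in at the tube's open mouth (the end away from the tray) until the slug drops out of the far end into the metal catch tray, then draw the rod right out of the tube and lay it back down flat on the bench.

Things in the scene. Friction and masses are not known exactly. Their poses are not given: they have to be found in the camera images.
- rod_grip (a point): Grasp point of the loose push rod (0.13 kg, balances near here), half-way up its wooden handle: a block 110 long, 30 wide, 40 high, from 75 behind this point to 35 ahead, lying with this point 20 above the bench. A thin rod, 12 diameter, runs from it to the tip. x to the tip, z up. Beside it, either side, lies a tamper: same handle, short stem, head 38 wide, too wide for the bore.
- rod_tip (a point): The free end of the push rod, on the thin rod's axis, 195 mm ahead (x) of rod_grip and level with it; same axes. The bare thin rod is 160 mm long. It is straight and rigid.
- bore_in (a point): Centre of the near mouth of the fixed level steel tube, 85 mm above the bench; x runs along the bore to the far end, z up. Tube 110 long, bore 32, outside 40, slot 9 wide along its top. Base 120 wide begins at x -10; nothing stands before the mouth. Fixed open aluminium tray at the far end: x 105 to 255, y -58 to 58, floor 69 and rim 39 below the axis.
- slug_center (a point): Centre of the loose solder slug, a dark grey cylinder 26 mm in diameter, 34 long, about 0.15 kg, lying lengthwise in the bore and seen through the slot; its centre starts 45 to 70 mm in from the near mouth. Friction holds it: a push of a few newtons moves it. Its x axis is its length.

How it is judged (in metres and radians):
On the way, in this order (a step that is already met when the one before it is completed fails the run):
1. the push rod's tip is inside the bore at the near mouth, the slug still in the tube (x of rod_tip in the frame of bore_in between 0.008 and 0.1 m and y of rod_tip in the frame of bore_in between -0.016 and 0.016 m and z of rod_tip in the frame of bore_in between -0.016 and 0.016 m and x of slug_center in the frame of bore_in below 0.115 m and z of slug_center in the frame of bore_in above -0.016 m), for 0.1 s.
2. the slug has dropped out of the far end into the catch tray (x of slug_center in the frame of bore_in between 0.105 and 0.255 m and y of slug_center in the frame of bore_in between -0.058 and 0.058 m and z of slug_center in the frame of bore_in below -0.035 m), for 0.2 s.
At the end, for the whole second after the job is handed in: The slug lies in the catch tray (its centre within the tray's outline and at least 35 mm below the bore's axis), and the push rod, out of the tube, lies flat on the bench: its grip point less than 35 mm and its tip less than 45 mm above the bench (all of step 2 and height (world z) of rod_grip between 0 and 0.035 m and height (world z) of rod_tip between 0 and 0.045 m); the robot touches nothing.
It also fails if it takes over 51 s, if anything falls off the work surface, if the arm or the gripper's body presses on something with over 40 N, if the wrist force passes 120 N, or if a joint passes its speed limit or range.

## Robot

A 6-joint arm with a two-finger parallel gripper is mounted at the origin on the work surface. World frame = base frame: x ahead of the robot, y to its left, z up, the work surface at z = 0. Lengths are in mm, angles in rad, forces in N, time in s.
With the tool pointing down it reaches from about 325 to 1000 mm from the base axis. Payload 5.1 kg.
Tool frame: the origin (TCP) lies on the front face of the gripper's body, between the roots of the fingers; the fingertips stand 73 mm ahead of it and the grasp point (between the pads) lies 54 mm ahead of it; z points along the fingers, y is the line along which they close (so a half turn about z gives the same grasp; the last joint's range is limited). The gripper opens to 85 mm and grips with 20 to 120 N. Pads are 22 mm wide; open, the fingers measure 114 mm over their backs; the gripper's body (76 mm by 85 mm) begins 54 mm behind the grasp point. The pads swing forward as they close: fully open they stand 13 mm farther back than shut.
Start: joints at [-0.083, 0.124, 1.65, -0, 1.367, -0.083], TCP at [649.989, -0.028, 303.922] pointing down, gripper open.
Joint ranges: [-2.61, 2.61], [-1.02, 2.33], [0.03, 2.71], [-1.35, 4.49], [0.32, 2.68], [-2.91, 2.91]. Speed limits (rad/s): [2.57, 2.57, 3.14, 3.14, 3.14, 3.14].

## Interface

Orientations are given as a unit quaternion [w, x, y, z].
In Python, from station import move_to, move_linear, set_joints, gripper_to, dwell, ik, read_state, capture, camera_info, IKError, close_job, trace gives the robot as it stands. The module is installed in compiled form; this text tells all that it offers. Calls block until the motion is done:
- move_to(position, orientation): joint-space move of the TCP to a pose.
- move_linear(position, vel=150, orientation=None): straight line of the TCP; orientation=None keeps the orientation; vel is the mean speed in mm/s.
- set_joints(angles): joint-space move.
- gripper_to(opening): opening from 0.0 (shut) to 1.0 (fully open); the grip force is fixed at half the most; returns when the fingers have stopped.
- dwell(seconds).
- ik(position, orientation): joint angles nearest the present ones, or None.
- read_state(): the state.
- capture(name): name is "scene" or "side" or "wrist"; returns (picture, depth): 400x640x3 uint8, blue, green, red; 400x640 float32, mm along the optical axis (not along the pixel's ray), 0 where there is no reading.
- camera_info(name): a dict with "fx", "fy", "cx", "cy" (pixels), "R" (3x3) and "t" (3): a world point X has camera coordinates R X + t. Camera axes: x right, y down, z forward; pixel columns grow to the right and rows downward; lengths in mm; the calibration is good to about 2 mm. The wrist camera is an equidistant fisheye: a pixel r from the principal point sees the ray r / f radians off the axis. A picture is of the moment at which its call begins: read the wrist's pose just before it. camera_info takes no time and is no camera call; for the wrist camera it gives the pose at the moment of the call.
A pose or a line that the arm cannot do raises IKError and nothing moves.
- close_job(): hands the job in; it is judged then, once.
Trained networks look in the newest picture that a camera, given by its name, has taken for a name from the list of things; names that differ only in an ending like _2 or _b are one class to them, and where a whole thing is asked for, a point or a joint stands for the part that bears it (a point fixed in the world has none). Each returns a list of dicts, best first, with "conf" (0 to 1); they miss things now and then, are a little off and sometimes report something else, mostly with a low value. They report only what shows in the picture. A call takes as long as a camera call.
- trace(camera, thing): "pixels" (400x640 bool, what is visible of it) and "position" ([column, row] in pixels, amid what is visible of it).
The state is a dict: "clock": time; "joint_positions": joint angles; "qvel": joint speeds; "joint_efforts": joint torques, N m; "tcp_pos": TCP position; "tcp_rot": TCP orientation; "contact_force": force on the tool from outside, world axes, zero at the start; "moment": the same for the moment, N m; "finger_gap": opening from 0.0 (shut) to 1.0 (fully open); "gripper_force": force on a finger pad.
Only numpy, scipy, OpenCV 4.12 (cv2) and the standard library are available. Lean on these libraries where they do the work, as an engineer would, in place of code of your own. Each camera call takes 0.05 s, during which the arm holds its last target. There are 200 camera calls.

## Working session

There is one attempt and no reset: what is moved stays moved. The work goes in short steps, each a Python script; the robot and the scene stay as the last script left them, time stands still between calls to the robot, and variables do not carry over. Pictures are saved under pics/ and viewed, at most 10 in all, crops included, and the job is handed in when it is done.

```bash
mkdir -p pics; cat > h.py <<'E'
import numpy as np, cv2
from station import *
def back(cam,mask,depth):
    c=camera_info(cam);R=np.array(c["R"]);t=np.array(c["t"]).ravel()
    v,u=np.nonzero(mask&(depth>0));d=depth[v,u]
    P=np.stack([(u-c["cx"])/c["fx"]*d,(v-c["cy"])/c["fy"]*d,d],1)
    return (P-t)@R
E
python3 - <<'E'
from h import *
for n in ["scene","side"]:
    im,d=capture(n);cv2.imwrite(f"pics/{n}0.png",im);np.save(f"{n}.npy",d)
    for k in ["rod_grip","rod_tip","slug_center","bore_in"]:
        for r in trace(n,k)[:3]:
            P=back(n,r["pixels"],d)
            print(n,k,round(r["conf"],2),np.round(r["position"]),r["pixels"].sum(), np.round(np.median(P,0)) if len(P) else None, np.round(P.min(0)) if len(P) else None,np.round(P.max(0)) if len(P) else None)
    c=camera_info(n);print(-np.array(c["R"]).T@np.array(c["t"]).ravel())
print(read_state()["clock"])
E
```

```text
scene rod_grip 0.64 [256. 133.] 903 [ 465. -261.   30.] [ 409. -367.   -3.] [474. -64.  42.]
scene rod_tip 0.7 [260. 134.] 866 [ 466. -256.   31.] [ 412. -329.   -3.] [686.  -7. 356.]
scene slug_center 0.61 [408. 249.] 38 [590. 184.  93.] [585. 168.  90.] [594. 195.  97.]
scene bore_in 0.57 [430. 280.] 9081 [607. 255.  16.] [512. 102.  -2.] [655. 373. 106.]
[928.91153441 189.81648217 711.09365471]
side rod_grip 0.94 [417. 168.] 1129 [ 457. -238.   30.] [ 437. -334.   -3.] [485. -66.  43.]
side rod_tip 0.96 [416. 167.] 1201 [ 457. -237.   29.] [ 437. -336.   -2.] [479. -66.  43.]
side bore_in 0.88 [193. 326.] 14127 [584. 256.  17.] [532.  73.  -3.] [682. 375. 108.]
[299.98295932 303.53658922 613.60182194]
0.5
```

View pics/scene0.png

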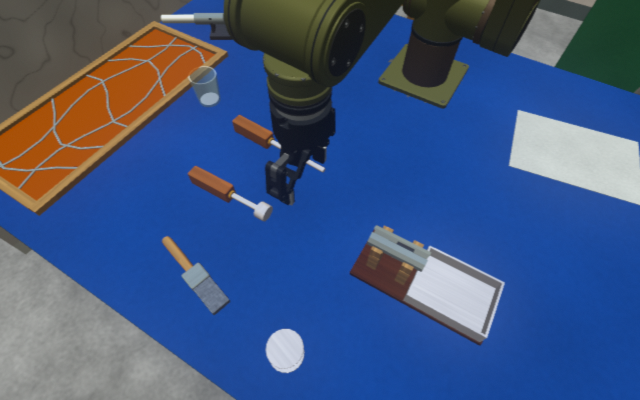

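View pics/side0.png

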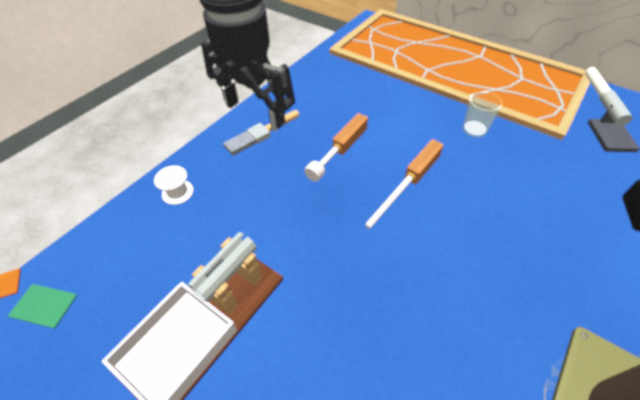

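The scene picture shows the push rod behind the gripper, with its handle at (250,130) and tip at (322,168). The tamper has its head at (262,211), the tube is at (398,248) and the tray at (455,290). In the side picture the rod is fully visible: handle at (425,160), tip at (370,224). The tube mouth is at about (240,240) and faces away from the tray.

```bash
cat >fit.py <<'E'
from h import *
def rodfit(cam="side"):
    im,d=capture(cam);r=trace(cam,"rod_grip")[0];P=back(cam,r["pixels"],d)
    T=P[(P[:,2]>35)&(P[:,2]<47)];A=P[(P[:,2]>15)]
    l=cv2.fitLine(A[:,:2].astype(np.float32),cv2.DIST_HUBER,0,.01,.01).ravel()
    u=l[:2];u=u*np.sign(u[1]);s=(A[:,:2]-l[2:])@u; st=(T[:,:2]-l[2:])@u
    p,q=np.percentile(s,[1,99])
    rect=cv2.minAreaRect(T[:,:2].astype(np.float32))
    return l[2:],u,p,q,np.percentile(st,[1,99]),rect,np.median(T[:,2])
if __name__=="__main__":
    c,u,p,q,st,rect,z=rodfit()
    print("rod",c,u,p,q,st,rect,z,"back",c+u*p,"tip",c+u*q, "angle",np.degrees(np.arctan2(*u[::-1])))
    for cam in ["side","scene"]:
        im,d=capture(cam);m=trace(cam,"bore_in")[0]["pixels"];P=back(cam,m,d)
        T=P[P[:,2]>92]
        l=cv2.fitLine(T[:,:2].astype(np.float32),cv2.DIST_HUBER,0,.01,.01).ravel();u=l[:2]*np.sign(l[1]);c=l[2:]
        s=(T[:,:2]-c)@u;n=np.array([-u[1],u[0]]);w=(T[:,:2]-c)@n
        print(cam,len(T),"tube c",c,"u",u,np.degrees(np.arctan2(*u[::-1])),"s",np.percentile(s,[0,2,98,100]),"w",np.percentile(w,[2,50,98]),"z",np.percentile(T[:,2],[50,98]),"mouth",c+u*np.percentile(s,1), "end",c+u*np.percentile(s,99))
        # tray rim points & base top for symmetric direction check
        Q=P[(P[:,2]>38)&(P[:,2]<52)]; print(" rim",len(Q),cv2.minAreaRect(Q[:,:2].astype(np.float32)))
    print(read_state()["tcp_rot"])
E
python3 fit.py
```

```text
rod [ 457.00516 -202.1782 ] [0.0735148 0.9972941] -127.94569680136297 134.64556777086392 [-130.26917076  -23.38684944] ((455.16412353515625, -279.59368896484375), (109.13566589355469, 29.61951446533203), 86.61344909667969) 39.784185206067534 back [ 447.59925557 -329.77769951] tip [466.90359902 -67.89697331] angle 85.7841
side 1308 tube c [585.7363  170.27362] u [-0.0025974  0.9999966] 90.14882 s [-58.24450306 -54.68307528  51.08425896  52.71506876] w [-2.29991646e+01 -1.09130013e-03  9.98670407e+00] z [101.44024827 105.46502439] mouth [585.88210302 114.15051952] end [585.60126383 222.27315705]
 rim 1558 ((593.7182006835938, 246.46929931640625), (117.22693634033203, 242.42755126953125), 0.6814081072807312)
scene 878 tube c [603.26434 171.48773] u [-0.00320549  0.9999949 ] 90.18366 s [-56.1090449  -53.27259527  51.75905255  53.74806809] w [-9.43630830e+00  2.73520853e-03  2.30787504e+01] z [100.60315214 104.76093439] mouth [603.43938733 116.88040376] end [603.09489939 224.34800382]
 rim 936 ((593.3504638671875, 248.96844482421875), (118.09413146972656, 242.87103271484375), 0.2960030436515808)
[4.49047029e-05 7.07110892e-01 7.07102668e-01 1.90112909e-05]
```

```bash
cat >>h.py <<'E'
from scipy.spatial.transform import Rotation as Ro
def quat(deg):
    a=np.radians(deg);x=[np.cos(a),np.sin(a),0];z=[0,0,-1.]
    q=Ro.from_matrix(np.stack([x,np.cross(z,x),z],1)).as_quat()
    return [float(v) for v in (q[3],*q[:3])]
def st(): 
    s=read_state();print({k:np.round(s[k],2).tolist() for k in("clock","tcp_pos","contact_force","moment","finger_gap","gripper_force")})
E
python3 - <<'E'
from h import *
q=quat(86.5)
move_to([456.4,-259.6,180],q)
move_linear([456.4,-259.6,79],120)
st(); gripper_to(0.0); st()
move_linear([456.4,-259.6,144],100); st()
move_to([594,-125,144],quat(90.3)); dwell(.3); st()
for n in ["scene","side"]:
    im,d=capture(n);cv2.imwrite(f"pics/{n}1.png",im)
    for r in trace(n,"rod_tip")[:2]:
        P=back(n,r["pixels"],d);P=P[(P[:,2]>70)&(P[:,2]<110)]
        T=P[P[:,1]>-70]
        print(n,r["conf"],len(T),P.min(0),P.max(0))
        for lo in range(-90,100,25):
            B=P[(P[:,1]>lo)&(P[:,1]<lo+25)]
            if len(B):print(lo,len(B),np.round(np.percentile(B,[5,50,95],axis=0),1).tolist())
st()
E
```

```text
{'clock': 3.1, 'tcp_pos': [457.03, -259.94, 79.84], 'contact_force': [-0.06, -0.33, -0.1], 'moment': [-0.05, -0.0, -0.01], 'finger_gap': 1.0, 'gripper_force': 0.0}
{'clock': 3.65, 'tcp_pos': [456.79, -259.88, 79.57], 'contact_force': [0.06, -0.27, 2.07], 'moment': [0.05, -0.04, 0.02], 'finger_gap': 0.34, 'gripper_force': 60.45}
{'clock': 4.45, 'tcp_pos': [455.94, -259.27, 143.29], 'contact_force': [0.01, -0.48, -2.18], 'moment': [0.04, -0.01, 0.0], 'finger_gap': 0.35, 'gripper_force': 60.05}
{'clock': 5.54, 'tcp_pos': [593.4, -126.1, 144.08], 'contact_force': [0.28, -0.08, -2.47], 'moment': [0.03, 0.01, -0.01], 'finger_gap': 0.34, 'gripper_force': 60.01}
scene 0.93 397 [ 579.24385064 -199.17716717   70.17634221] [608.67763689  69.5245971  105.97198848]
-90 101 [[587.2, -89.8, 79.3], [595.3, -83.2, 88.3], [602.0, -66.4, 95.5]]
-65 69 [[588.8, -62.8, 81.9], [594.7, -52.5, 87.9], [598.2, -41.1, 90.8]]
-40 70 [[588.9, -38.2, 82.9], [594.8, -26.9, 87.9], [598.0, -16.2, 89.6]]
-15 70 [[588.9, -13.1, 83.8], [594.4, -2.8, 87.9], [597.8, 8.7, 90.2]]
10 69 [[588.6, 11.1, 83.4], [594.6, 22.0, 8
[... 235 characters left out ...]
525  67.95043584 106.71868381]
-90 96 [[584.6, -89.6, 81.7], [590.1, -82.1, 89.3], [598.4, -67.2, 94.0]]
-65 73 [[586.8, -63.8, 83.3], [589.9, -52.5, 89.1], [595.3, -40.9, 90.9]]
-40 76 [[586.9, -38.7, 83.9], [590.2, -27.7, 89.0], [596.2, -16.5, 91.1]]
-15 87 [[586.0, -13.6, 83.4], [589.9, -3.0, 88.9], [597.2, 8.2, 91.0]]
10 83 [[586.0, 11.4, 84.4], [589.5, 22.2, 89.1], [595.1, 34.0, 90.8]]
35 94 [[586.2, 36.4, 82.5], [588.9, 47.2, 89.0], [595.0, 58.6, 91.2]]
60 41 [[585.7, 60.5, 82.1], [589.3, 65.0, 87.6], [595.2, 67.9, 90.9]]
{'clock': 5.74, 'tcp_pos': [593.85, -125.4, 144.16], 'contact_force': [0.01, -0.51, -2.1], 'moment': [0.05, -0.04, -0.01], 'finger_gap': 0.34, 'gripper_force': 60.01}
```

```bash
python3 - <<'E'
from h import *
X=595;off=-195
move_linear([X,125+off,144],60,quat(90.3));st()
move_linear([X,142+off,144],50);dwell(.2);st()
for y in range(154,236,10):
    move_linear([X-(y-142)*.004,min(y,234)+off,144],50)
    st()
    if np.abs(read_state()["contact_force"]).max()>25: print("HIGH");break
dwell(.4)
for n in ["scene","side"]:
    im,d=capture(n);cv2.imwrite(f"pics/{n}2.png",im)
    for r in trace(n,"slug_center")[:2]:
        P=back(n,r["pixels"],d);print(n,r["conf"],np.median(P,0) if len(P) else 0)
a,b=[cv2.imread(f"pics/{n}2.png") for n in("scene","side")]
cv2.imwrite("pics/c2.png",np.hstack([cv2.resize(a[180:360,320:520],(400,360)),cv2.resize(b[200:400,80:300],(396,360))]))
E
```

```text
{'clock': 6.81, 'tcp_pos': [595.01, -70.22, 143.99], 'contact_force': [0.75, -0.22, -2.3], 'moment': [-0.0, 0.06, -0.0], 'finger_gap': 0.34, 'gripper_force': 60.01}
{'clock': 7.5, 'tcp_pos': [595.03, -53.11, 144.02], 'contact_force': [0.52, -0.07, -2.01], 'moment': [0.07, -0.02, 0.05], 'finger_gap': 0.34, 'gripper_force': 60.01}
{'clock': 7.89, 'tcp_pos': [594.94, -40.57, 143.99], 'contact_force': [0.59, 0.55, -2.37], 'moment': [0.01, -0.01, 0.04], 'finger_gap': 0.34, 'gripper_force': 60.01}
{'clock': 8.24, 'tcp_pos': [594.88, -30.62, 143.97], 'contact_force': [-0.48, -1.05, -0.89], 'moment': [-0.04, 0.06, -0.04], 'finger_gap': 0.34, 'gripper_force': 59.92}
{'clock': 8.59, 'tcp_pos': [594.82, -20.55, 143.93], 'contact_force': [-0.23, 0.18, -1.38], 'moment': [0.02, -0.0, 0.01], 'finger_gap': 0.34, 'gripper_force': 59.89}
{'clock': 8.94, 'tcp_pos': [594.8, -10.55, 143.97], 'contact_force': [-0.09, 0.54, -1.56], 'moment': [0.01, -0.03, -0.05], 'finger_gap': 0.34, 'gripper_force': 59.89}
{'clock': 9.29, 'tcp_pos': [594.76, -0.55, 143.97], 'contact_force': [0.88, 0.13, -1.52], 'moment': [
[... 180 characters left out ...]
.01], 'finger_gap': 0.34, 'gripper_force': 59.93}
{'clock': 9.99, 'tcp_pos': [594.6, 19.47, 143.86], 'contact_force': [-0.22, -0.3, -1.78], 'moment': [-0.01, 0.01, 0.02], 'finger_gap': 0.34, 'gripper_force': 59.93}
{'clock': 10.34, 'tcp_pos': [594.65, 29.37, 143.97], 'contact_force': [-0.14, 0.18, -2.03], 'moment': [-0.02, 0.01, 0.03], 'finger_gap': 0.34, 'gripper_force': 59.93}
{'clock': 10.69, 'tcp_pos': [594.63, 39.33, 144.01], 'contact_force': [0.08, 0.37, -1.26], 'moment': [0.06, -0.0, -0.0], 'finger_gap': 0.34, 'gripper_force': 59.93}
scene 0.76 [599.12158993 268.65913891  38.01214263]
side 0.77 [588.7119911  267.62754588  39.47027666]
side 0.51 [582.61033561 252.26061297  16.72630035]
```

View pics/c2.png

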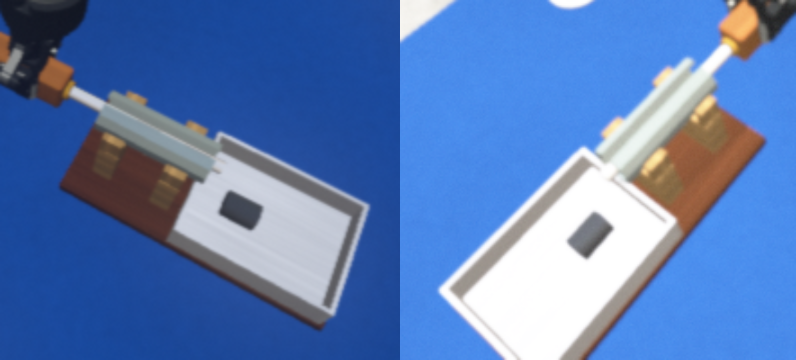

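The slug lies in the tray, at (240,208) in the left crop and (590,235) in the right. Next I withdraw the rod and lay it back where it was.

```bash
python3 - <<'E'
from h import *
move_linear([595,-125,144],100);st()
move_to([456.4,-259.6,144],quat(86.5))
move_linear([456.4,-259.6,88],80)
move_linear([456.4,-259.6,79.5],25);st()
gripper_to(1.0);dwell(.2)
move_linear([456.4,-259.6,200],80);
move_to([650,0,300],quat(90)); dwell(.3);st()
im,d=capture("side");cv2.imwrite("pics/side3.png",im)
for k in ["rod_grip","slug_center"]:
    r=trace("side",k)[0];P=back("side",r["pixels"],d);print(k,r["conf"],np.percentile(P,[2,50,98],axis=0).round())
E
```

```text
{'clock': 13.08, 'tcp_pos': [595.0, -124.51, 143.96], 'contact_force': [-0.0, 0.29, -2.21], 'moment': [0.01, 0.01, 0.0], 'finger_gap': 0.34, 'gripper_force': 59.93}
{'clock': 15.22, 'tcp_pos': [456.51, -259.71, 79.58], 'contact_force': [0.57, -0.28, -0.98], 'moment': [-0.04, -0.05, 0.02], 'finger_gap': 0.34, 'gripper_force': 60.15}
{'clock': 19.25, 'tcp_pos': [649.73, -0.87, 299.8], 'contact_force': [0.41, 0.39, -0.36], 'moment': [0.05, 0.01, 0.01], 'finger_gap': 1.0, 'gripper_force': 0.0}
rod_grip 0.63 [[ 438. -326.    9.]
 [ 457. -238.   31.]
 [ 470.  -69.   42.]]
slug_center 0.75 [[581. 251.  19.]
 [589. 268.  39.]
 [605. 284.  43.]]
```

View pics/side3.png

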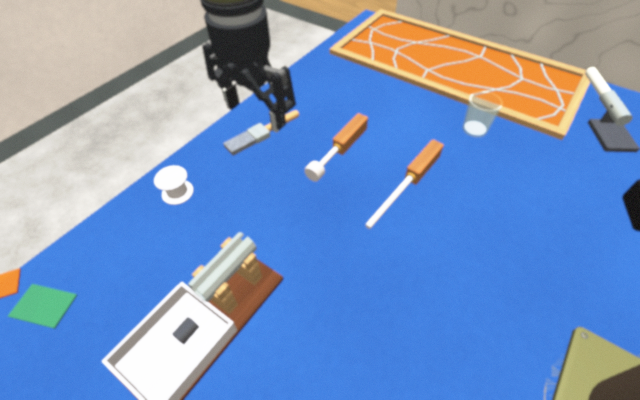

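The rod lies flat at (425,160) to (370,224), the slug is in the tray at (186,330), and the gripper is clear of everything.

```bash
python3 -c "
from station import *
print(close_job())"
```

```text
the job is handed in; nothing more can be done
None
```

The slug is in the catch tray, the push rod is out of the tube and lying flat on the bench in its original place, and the job is handed in at about 19 s of the 51 s allowed; no verdict was returned.

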